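# Fold the sprung stencil stand down on a wood slice

### The arm

A 6-joint arm with a two-finger parallel gripper is mounted at the origin on the work surface. World frame = base frame: x ahead of the robot, y to its left, z up, the work surface at z = 0. Lengths are in m, angles in degrees, forces in N, time in s.
With the tool pointing down it reaches from about 0.35 to 0.875 m from the base axis. Payload 4.2 kg.
Tool frame: the origin (TCP) lies at the centre of the arm's flange, where the gripper is bolted on; the fingertips stand 182 mm ahead of it and the grasp point (between the pads) lies 164 mm ahead of it (r.nose_length is the distance from the TCP to the fingertips, in m); z points along the fingers, y is the line along which they close (so a half turn about z gives the same grasp; the last joint's range is limited). The gripper opens to 87 mm and grips with 3 to 60 N. Pads are 19 mm wide; open, the fingers measure 117 mm over their backs; the gripper's body (75 mm by 190 mm) begins 51 mm behind the grasp point.
Start: joints at [-58.808, 22.042, 0.453, 0, -68.411, -14.817], TCP at [0.176, -0.6, 0.405] pointing down, gripper open.
Joint ranges: [-179.83, 179.83], [-69.29, 118.12], [-61.27, 80.66], [-181.25, 117.63], [-171.15, -9.14], [-177.46, 177.46]. Speed limits (degrees/s): [159.86, 159.86, 180, 180, 180, 180].

### API

Orientations are given as a 3x3 rotation matrix whose columns are the frame's x, y, z axes.
In Python, from station import r, vision gives the robot as it stands. The module is installed in compiled form; this text tells all that it offers.
- The arm moves only by the shell command python3 -m creep 'ROWS'. ROWS is JSON, a list of rows, each a list of 7 numbers: the opening, from -1 (shut) to 1 (fully open), then the shift along the tool's x, y, z in mm, then the turn, a rotation vector about the tool's x, y, z in degrees. A call has 1 to 8 rows; each row is the pose to reach, as a shift and turn from the pose commanded when the call began, along the tool's axes at that moment; what a row does not reach only later rows make up. A row lasts 1/12 s, in which the tool goes at most 41.7 mm and 7.16 degrees, less where a joint would pass 70% of its speed; a pose out of reach is approached as far as the arm can. A call with a gripper value outside its range is refused whole. The fingers move at their own pace and stop on an object; the grip force is fixed at half the most. Time passes only in rows, so rows that repeat a pose let the fingers close. It gives the time, the measured TCP pose, the force, the opening and the grip force at its end, in the units of the state.
- r.sense(): the state, without advancing time (a new reading comes with each control period).
- vision.capture(name): name is "scene" or "side" or "wrist"; returns (picture, depth): 480x640x3 uint8, red, green, blue; 480x640 float32, m along the optical axis (not along the pixel's ray), 0 where there is no reading.
- vision.camera_model(name): a dict with "vertical_fov" (degrees; the focal length in pixels is half the picture's height over the tangent of half this angle, whatever the lens; pixels are square), "cx", "cy" (the principal point, pixels), "extrinsics" (4x4, takes a point from camera to world coordinates); the wrist camera has in their place "mount" (4x4, takes a point from camera to tool coordinates, whose origin is the TCP and whose axes are the flange's). Camera axes: x right, y down, z forward; pixel columns grow to the right and rows downward; lengths in m; the calibration is good to about 2 mm. A picture is of the moment at which its call begins: read the wrist's pose just before it. camera_model takes no time and is no camera call.
- r.finish_job(): hands the job in; it is judged then, once.
Trained networks look in the newest picture that a camera, given by its name, has taken for a name from the list of things; names that differ only in an ending like _2 or _b are one class to them, and where a whole thing is asked for, a point or a joint stands for the part that bears it (a point fixed in the world has none). Each returns a list of dicts, best first, with "conf" (0 to 1); they miss things now and then, are a little off and sometimes report something else, mostly with a low value. They report only what shows in the picture. A call takes as long as a camera call. They do not tell look-alikes from the thing itself.
- vision.find_in(camera, thing): "uv" ([column, row] in pixels, amid what is visible of it).
- vision.cut_out(camera, thing): "region" (480x640 bool, what is visible of it) and "uv" ([column, row] in pixels, amid what is visible of it).
The state is a dict: "time_s": time; "joints": joint angles; "joint_velocities": joint speeds; "effort": joint torques, N m; "tcp_pos": TCP position; "ee_rot": TCP orientation; "wrist_force": force on the tool from outside, world axes, zero at the start; "moment": the same for the moment, N m; "gripper_width": opening from 0.0 (shut) to 1.0 (fully open); "gripper_force": force on a finger pad.
Only numpy, scipy, OpenCV 4.12 (cv2) and the standard library are available. Lean on these libraries where they do the work, as an engineer would, in place of code of your own. Each camera call takes 0.05 s, during which the arm holds its last target. There are 200 camera calls.

### The job

Slide the round wood slice along the channel of the jig until it bears firmly on the metal stop, and press it there gently for a moment while the stencil stand is still folded back. Then push the sprung stencil stand over towards the slice until it snaps down and holds the slice; never push hard on the slice or the stand, let go of everything, and leave the pencil cup, the marker tin and the pair of slices where they are.

Things in the scene. Friction and masses are not known exactly. Their poses are not given: they have to be found in the camera images.
- jig: Plywood board 250 x 130 x 18 mm, screwed to the table. Origin: centre of its underside; +x runs along the channel from the open end (nearest the robot) to the stop, z up. Channel 64 mm wide, centred on y = 0, its floor 18 mm above the table; side rails 8 mm high, 10 mm wide, x -110 to +55 mm. At x = 85 mm two steel cheeks (y +-54 mm, 50 mm above the table) carry the stand's hinge.
- slice: Loose round slice of wood with dark bark rim, 60 mm diameter, 12 mm thick, about 35 g, lying flat in the channel of the jig. Origin: centre of its underside.
- stop: Low aluminium block across the channel with an adjustable pad in front, on which the slice must bear. Origin: underside of the fixed block, 68 mm from the jig's origin along jig x. The pad's face (44 mm wide, 10 mm high, rigid) stands 26 to 52 mm in front of this origin, towards the open end; the setting differs each time and is not measured: feel for it.
- stand (a joint): Stencil stand's hinge angle, rad. 0: folded back at its rest stop, leaning 25 degrees from upright, away from the slice. Grows as it swings up, over and down towards the open end; about 2.0: level on a slice (2.06 with none). A spring drives it away from its over-centre point near 0.95: below, it springs back to 0; beyond 1.05 it snaps over. Starting takes 6 to 7 N at the bar, later less.
- frame: Swinging part of the stand: flat steel frame 72 mm wide, 6 mm thick, with a round 40 mm opening and a wooden cross bar at its free end. Origin: on the hinge axis, mid-width, at jig x = 85 mm, y = 0, 33 mm above the table. At joint angle q it points from the hinge towards the open end, 2.0 - q rad above level (over 90 degrees, so leaning away, at the start).
- bar (a point): Centre of the stand's wooden cross bar, 118 mm from the hinge: a round bar 12 mm in diameter and 96 mm long, parallel to jig y. Push it from the side facing away from the slice. Keep clear of the spring that works the stand: beside the board, jig x 60 to 130, y 64 to 82 mm, up to 60 mm above the table.
- cup: Metal cup with coloured pencils, 76 mm diameter, pencils up to 160 mm high, beside the jig at +y. Leave alone. Origin: centre of its underside.
- stack: Two larger wood slices one on the other, 84 mm diameter, 26 mm high, beside the jig at -y. Leave alone. Origin: centre of underside.
- tin: Open flat black tin of markers, 130 x 200 x 22 mm, beside the jig at -y. Leave alone. Origin: centre of underside.
There are look-alikes about, which are no part of the job. What is shaped like the slice but green or purple is not meant.

How it is judged (in metres and radians):
On the way:
1. the slice is pressed on the stop by 1.5 N or more for 0.2 s while the stand is still folded back (contact force between slice and stop above 1.5 N and value of joint stand below 0.5 rad), for 0.2 s.
At the end, for the whole second after the job is handed in: The stand has snapped down and lies level on the slice (angle 1.93 to 2.04 rad), pressing it by more than 1 N; the slice lies flat on the channel floor at the stop's end (its centre less than 17 mm short of the jig's centre, or beyond), at rest (value of joint stand between 1.93 and 2.04 rad and contact force between frame and slice above 1 N and x of slice in the frame of jig above -0.017 m and z of slice in the frame of jig below 0.021 m and angle between slice's own z axis and vertical below 0.08 rad and linear speed of slice below 0.02 m/s); the robot touches nothing.
It fails at once if the robot pushes the slice with more than 20 N (contact force between any of the arm, the fingers and slice above 20 N).
It fails at once if the robot pushes the stand with more than 20 N (contact force between any of the arm, the fingers and frame above 20 N).
It fails at once if the cup, the pair of slices or the tin is moved by more than 15 mm (distance of any of cup, stack, tin from where it was at the start of the episode above 0.015 m).
It also fails if it takes over 64 s, if anything falls off the work surface, if the arm or the gripper's body presses on something with over 40 N, if the wrist force passes 120 N, or if a joint passes its speed limit or range.

## Working session

There is one attempt and no reset: what is moved stays moved. The work goes in short steps, Python scripts to look and compute and a shell command to move; the robot and the scene stay as the last step left them, time stands still between calls to the robot, and variables do not carry over. Pictures are saved under pics/ and viewed, at most 10 in all, crops included, and the job is handed in when it is done.

```bash
mkdir -p pics; cat > h.py <<'E'
import numpy as np, cv2
from station import r, vision
def model(c):
    m=vision.camera_model(c); f=240/np.tan(np.radians(m["vertical_fov"]/2))
    if "extrinsics" in m: T=np.array(m["extrinsics"])
    else:
        s=r.sense(); W=np.eye(4); W[:3,:3]=s["ee_rot"]; W[:3,3]=s["tcp_pos"]; T=W@np.array(m["mount"])
    return f,m["cx"],m["cy"],T
def cloud(d,M):
    f,cx,cy,T=M; v,u=np.mgrid[:480,:640]
    P=np.stack([(u-cx)*d/f,(v-cy)*d/f,d],-1)
    return P@T[:3,:3].T+T[:3,3]
def cap(c,fn=None):
    M=model(c); p,d=vision.capture(c)
    if fn: cv2.imwrite("pics/"+fn,p[:,:,::-1])
    return p,d,M,cloud(d,M)
E
python3 - <<'E'
from h import *
s=r.sense(); print(s["time_s"],s["tcp_pos"],np.round(s["ee_rot"],3),s["gripper_width"],r.nose_length)
ims=[]
for c in("scene","side"):
    p,d,M,P=cap(c); np.savez(c+".npz",p=p,P=P)
    for t in("jig","slice","stop","frame","bar","cup","stack","tin"):
        for o in vision.cut_out(c,t)[:3]:
            if o["conf"]<.3: continue
            g=o["region"]&(d>0); q=P[g]
            print(c,t,round(o["conf"],2),np.round(o["uv"]),np.round(np.median(q,0),3) if len(q) else None, np.round(np.percentile(q,98,axis=0),3) if len(q) else None,np.round(np.percentile(q,2,axis=0),3) if len(q) else None)
    cv2.imwrite(f"pics/{c}.png",p[:,:,::-1])
E
```

```text
0.0 [ 0.176172   -0.59941871  0.40365411] [[-0.959 -0.282 -0.001]
 [-0.282  0.959  0.002]
 [ 0.     0.002 -1.   ]] 0.9997001681455308 0.1822
scene jig 0.56 [306. 288.] [0.578 0.077 0.019] [0.694 0.164 0.144] [ 0.44  -0.     0.008]
scene slice 0.94 [377. 358.] [0.538 0.269 0.012] [0.564 0.296 0.017] [0.51  0.242 0.002]
scene slice 0.92 [401. 245.] [0.357 0.087 0.012] [0.383 0.113 0.016] [0.329 0.06  0.004]
scene slice 0.59 [351. 276.] [0.484 0.106 0.03 ] [0.511 0.132 0.035] [0.456 0.078 0.022]
scene stop 0.54 [283. 290.] [0.617 0.063 0.028] [0.633 0.086 0.033] [0.577 0.038 0.017]
scene stop 0.34 [256. 280.] [0.667 0.044 0.1  ] [0.701 0.11  0.146] [ 0.625 -0.001  0.029]
scene frame 0.76 [248. 285.] [0.668 0.044 0.102] [0.702 0.112 0.146] [ 0.628 -0.001  0.018]
scene bar 0.63 [257. 278.] [0.667 0.043 0.099] [0.702 0.116 0.146] [ 0.626 -0.009  0.016]
scene bar 0.44 [353. 277.] [0.484 0.106 0.03 ] [0.511 0.132 0.035] [0.456 0.078 0.02 ]
scene cup 0.95 [311. 381.] [0.671 0.252 0.068] [0.706 0.292 0.146] [0.638 0.222 0.001]
scene stack 0.78 [330. 211.] [ 0.444 -0.056  0.024] [ 0.48  -0.024 
[... 317 characters left out ...]
245. 399.] [0.531 0.271 0.012] [0.56  0.296 0.014] [0.505 0.242 0.003]
side slice 0.64 [331. 324.] [0.479 0.108 0.03 ] [0.507 0.132 0.032] [0.452 0.076 0.018]
side stop 0.83 [275. 278.] [0.608 0.061 0.027] [0.63  0.088 0.031] [0.573 0.037 0.017]
side frame 0.89 [249. 231.] [0.665 0.043 0.099] [0.703 0.083 0.145] [ 0.626 -0.009  0.016]
side bar 0.79 [255. 233.] [0.665 0.043 0.103] [0.696 0.082 0.145] [0.625 0.002 0.033]
side cup 0.77 [164. 333.] [0.658 0.264 0.076] [0.703 0.292 0.148] [0.634 0.223 0.001]
side stack 0.87 [395. 268.] [ 0.434 -0.05   0.025] [ 0.474 -0.023  0.028] [ 0.399 -0.093  0.002]
side tin 0.63 [348. 216.] [ 0.573 -0.148  0.013] [ 0.657 -0.049  0.022] [ 0.492 -0.261  0.001]
```

View pics/scene.png

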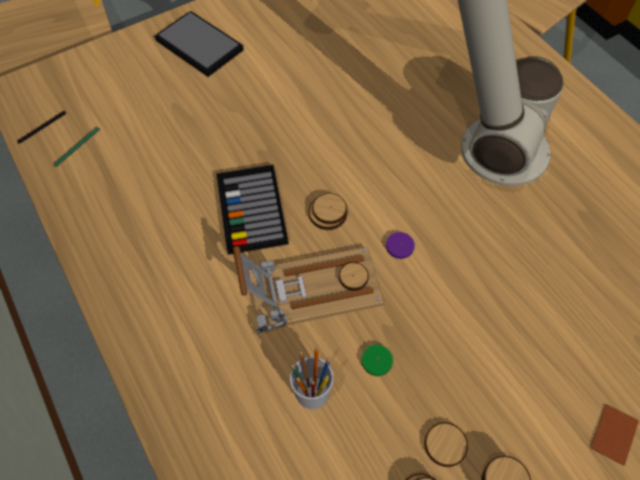

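View pics/side.png

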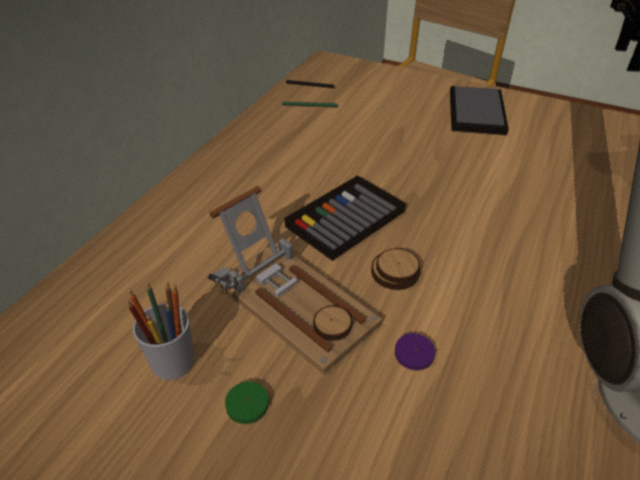

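The pictures show the slice in the channel (scene 353,276; side 331,323), the stand folded back at about scene (245,275), and the cup at +y. The stack and tin are at -y, and the green and purple discs are decoys. Next I'll fit the jig pose.

```bash
python3 - <<'E'
import numpy as np, cv2
for c in("scene","side"):
    z=np.load(c+".npz"); P=z["P"]
    roi=(P[...,0]>.40)&(P[...,0]<.73)&(P[...,1]>-.04)&(P[...,1]<.2)
    m=roi&(P[...,2]>.014)&(P[...,2]<.032)
    n,l,st,ce=cv2.connectedComponentsWithStats(m.astype(np.uint8))
    k=1+np.argmax(st[1:,4]); Q=P[l==k][:,:2]
    # 250x130 rect: fit by minAreaRect
    R=cv2.minAreaRect((Q*1000).astype(np.float32)); print(c,len(Q),R)
    # bar top points
    b=P[roi&(P[...,2]>.125)]; 
    print(" bar",np.round(b.mean(0),3),[np.round(x,3) for x in (b.min(0),b.max(0))],"dir",cv2.fitLine(b[:,:2].astype(np.float32),2,0,.01,.01)[:2].ravel())
    # slice top circle
    s=P[(abs(P[...,0]-.482)<.05)&(abs(P[...,1]-.106)<.045)&(P[...,2]>.0275)&(P[...,2]<.033)]
    print(" slice",cv2.minEnclosingCircle((s[:,:2]*1000).astype(np.float32)))
E
```

```text
scene 5593 ((538.0743408203125, 85.00288391113281), (132.5029296875, 207.79962158203125), 71.0906753540039)
 bar [0.685 0.036 0.14 ] [array([ 0.664, -0.015,  0.125]), array([0.707, 0.08 , 0.15 ])] dir [0.32713804 0.94497657]
 slice ((487.51031494140625, 102.91166687011719), 50.15785217285156)
side 8511 ((541.71630859375, 85.9085693359375), (138.67672729492188, 219.47372436523438), 71.65741729736328)
 bar [0.681 0.037 0.137] [array([ 0.662, -0.013,  0.125]), array([0.706, 0.081, 0.146])] dir [0.3319426 0.9432996]
 slice ((484.7551574707031, 101.97734069824219), 48.16530990600586)
```

```bash
python3 -m creep '[[-1,-220,240,0,0,0,35.3],[-1,-220,240,0,0,0,35.3],[-1,-220,240,0,0,0,35.3],[-1,-220,240,0,0,0,35.3],[-1,-220,240,0,0,0,35.3],[-1,-220,240,0,0,0,35.3],[-1,-220,240,0,0,0,35.3],[-1,-220,240,0,0,0,35.3]]'
python3 - <<'E'
from h import *
s=r.sense();R=np.array(s["ee_rot"]);print(s["joints"],np.round(R,3),R.T@(np.array([.429,.123,.40])-s["tcp_pos"]))
E
```

```text
time_s: 1.57
tcp_pos: [0.3172, -0.3111, 0.4051]
ee_rot: [[-0.946, 0.325, 0.001], [0.325, 0.946, -0.0], [-0.001, -0.0, -1.0]]
wrist_force: [1.5, -0.5, -0.1]
gripper_width: 0.479
gripper_force: 0.0
[-2.33611399e+01  4.09025120e+00 -2.34079387e+01  5.14961264e-03
 -6.24481989e+01 -8.55993331e+01] [[-0.946  0.325  0.001]
 [ 0.325  0.946 -0.   ]
 [-0.001 -0.    -1.   ]] [0.03530575 0.44686594 0.00495789]
```

```bash
python3 -m creep '[[-1,20,300,0,0,0,0],[-1,20,300,0,0,0,0],[-1,20,300,0,0,0,0],[-1,20,300,0,0,0,0],[-1,20,300,0,0,0,0],[-1,20,300,0,0,0,0],[-1,20,300,0,0,0,0],[-1,20,300,0,0,0,0]]' >/dev/null
python3 -m creep '[[-1,10,130,0,0,0,0],[-1,10,130,0,0,0,0],[-1,10,130,0,0,0,0],[-1,10,130,0,0,0,0],[-1,10,130,0,0,0,0],[-1,10,130,0,0,0,0]]'
python3 - <<'E'
from h import *
s=r.sense();R=np.array(s["ee_rot"]);print(s["joints"],R.T@(np.array([.429,.123,.40])-s["tcp_pos"]))
p,d,M,P=cap("wrist","w1.png")
for t in("slice","stop","jig"):
  for o in vision.cut_out("wrist",t)[:3]:
    q=P[o["region"]&(d>0)]
    if len(q): print(t,o["conf"],o["uv"],np.round(np.median(q,0),3),cv2.minEnclosingCircle((q[:,:2]*1000).astype(np.float32)))
E
```

```text
time_s: 2.73
tcp_pos: [0.4278, 0.1035, 0.4045]
ee_rot: [[-0.946, 0.324, -0.001], [0.324, 0.946, -0.001], [0.001, -0.001, -1.0]]
wrist_force: [-1.0, 0.5, -0.4]
gripper_width: 0.005
gripper_force: 0.0
[ 3.48807048e+01  3.70869829e+00 -2.39109714e+01 -7.00998157e-03
 -6.24458315e+01 -1.43770388e+02] [0.00520707 0.01887696 0.00447895]
slice 0.68 [332.6, 258.9] [0.478 0.103 0.03 ] ((468.0498046875, 107.60595703125), 49.039451599121094)
slice 0.66 [281.2, 153.7] [0.354 0.084 0.012] ((354.2159118652344, 82.27371978759766), 31.431306838989258)
slice 0.62 [477.3, 252.4] [0.533 0.264 0.012] ((535.8508911132812, 264.7634582519531), 31.121870040893555)
jig 0.78 [341.9, 233.1] [0.469 0.113 0.018] ((515.4815063476562, 71.75369262695312), 131.23214721679688)
```

View pics/w1.png

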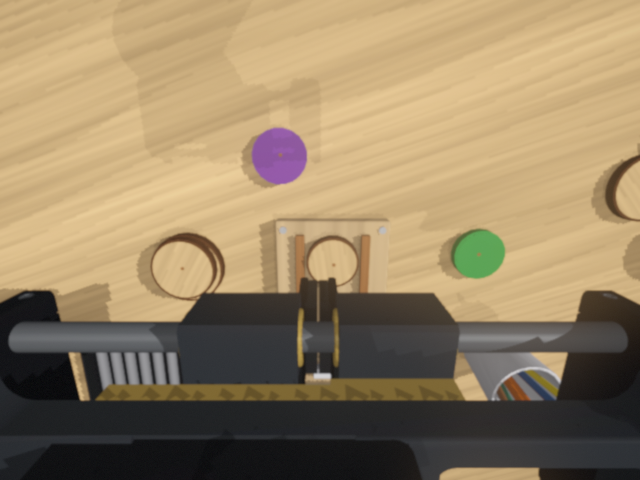

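```bash
python3 -m creep '[[-1,5,19,30,0,0,0],[-1,5,19,70,0,0,0],[-1,5,19,110,0,0,0],[-1,5,19,150,0,0,0],[-1,5,19,180,0,0,0],[-1,5,19,199,0,0,0],[-1,5,19,199,0,0,0],[-1,5,19,199,0,0,0]]'
```

```text
time_s: 3.6
tcp_pos: [0.4296, 0.1225, 0.2056]
ee_rot: [[-0.946, 0.325, -0.001], [0.325, 0.946, -0.001], [0.001, -0.002, -1.0]]
wrist_force: [-0.3, 0.7, 0.6]
gripper_width: 0.006
gripper_force: 0.0
```

```bash
python3 -m creep '[[-1,-8,0,0,0,0,0],[-1,-11,0,0,0,0,0],[-1,-14,0,0,0,0,0],[-1,-17,0,0,0,0,0],[-1,-20,0,0,0,0,0],[-1,-23,0,0,0,0,0],[-1,-26,0,0,0,0,0],[-1,-29,0,0,0,0,0]]'
python3 -m creep '[[-1,-5,0,0,0,0,0],[-1,-10,0,0,0,0,0],[-1,-15,0,0,0,0,0],[-1,-20,0,0,0,0,0],[-1,-25,0,0,0,0,0],[-1,-30,0,0,0,0,0],[-1,-35,0,0,0,0,0],[-1,-40,0,0,0,0,0]]'
```

```text
time_s: 4.27
tcp_pos: [0.4572, 0.1137, 0.2058]
ee_rot: [[-0.946, 0.324, 0.0], [0.324, 0.946, 0.0], [-0.0, 0.0, -1.0]]
wrist_force: [-0.7, -0.3, -0.0]
gripper_width: 0.006
gripper_force: 0.1
time_s: 4.93
tcp_pos: [0.4952, 0.1006, 0.2057]
ee_rot: [[-0.946, 0.324, -0.0], [0.324, 0.946, -0.0], [0.0, -0.0, -1.0]]
wrist_force: [0.1, -0.4, 0.2]
gripper_width: 0.006
gripper_force: 0.2
```

```bash
python3 -m creep '[[-1,-1,0,0,0,0,0],[-1,-2,0,0,0,0,0],[-1,-3,0,0,0,0,0],[-1,-4,0,0,0,0,0],[-1,-5,0,0,0,0,0],[-1,-6,0,0,0,0,0],[-1,-7,0,0,0,0,0],[-1,-8,0,0,0,0,0]]'
python3 - <<'E'
from h import *
p,d,M,P=cap("side")
cv2.imwrite("pics/s2.png",cv2.resize(p[200:380,200:420,::-1],None,fx=3,fy=3))
E
```

```text
time_s: 5.6
tcp_pos: [0.5024, 0.0983, 0.2058]
ee_rot: [[-0.946, 0.324, 0.0], [0.324, 0.946, 0.0], [-0.0, 0.0, -1.0]]
wrist_force: [-0.0, -0.2, -0.7]
gripper_width: 0.004
gripper_force: 0.1
```

View pics/s2.png

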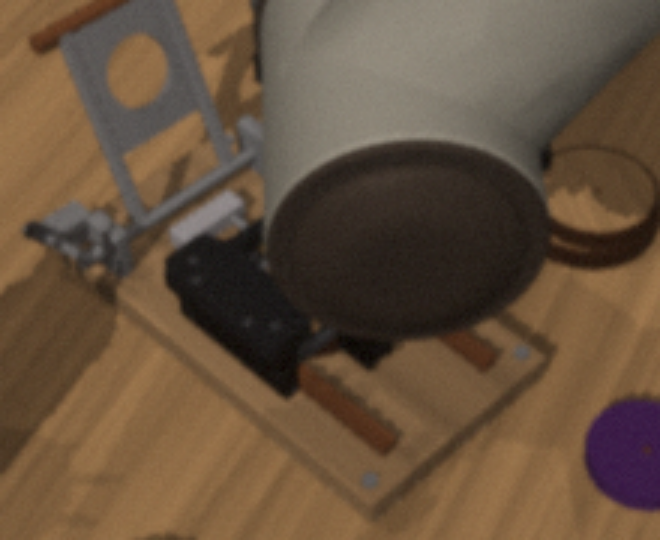

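The arm hides the slice (crop about 330,330), and the stand at (130,60) is still folded back. Now I'll feel for the stop in small steps.

```bash
python3 -m creep '[[-1,-0.5,0,0,0,0,0],[-1,-1,0,0,0,0,0],[-1,-1.5,0,0,0,0,0],[-1,-2,0,0,0,0,0],[-1,-2.5,0,0,0,0,0],[-1,-3,0,0,0,0,0],[-1,-3.5,0,0,0,0,0],[-1,-4,0,0,0,0,0]]'
```

```text
time_s: 6.32
tcp_pos: [0.5061, 0.0969, 0.2058]
ee_rot: [[-0.946, 0.324, 0.0], [0.324, 0.946, -0.0], [-0.0, -0.0, -1.0]]
wrist_force: [0.2, -0.1, 0.2]
gripper_width: 0.008
gripper_force: 0.1
```

```bash
python3 -m creep '[[-1,-0.5,0,0,0,0,0],[-1,-1,0,0,0,0,0],[-1,-1.5,0,0,0,0,0],[-1,-2,0,0,0,0,0],[-1,-2.5,0,0,0,0,0],[-1,-3,0,0,0,0,0]]'
```

```text
time_s: 6.82
tcp_pos: [0.509, 0.096, 0.2057]
ee_rot: [[-0.946, 0.324, 0.0], [0.324, 0.946, 0.0], [-0.0, 0.0, -1.0]]
wrist_force: [0.2, -0.8, -0.5]
gripper_width: -0.0
gripper_force: 0.1
```

```bash
python3 -m creep '[[-1,-0.5,0,0,0,0,0],[-1,-1,0,0,0,0,0],[-1,-1.5,0,0,0,0,0],[-1,-2,0,0,0,0,0],[-1,-2.5,0,0,0,0,0],[-1,-3,0,0,0,0,0]]'
```

```text
time_s: 7.32
tcp_pos: [0.5118, 0.095, 0.2058]
ee_rot: [[-0.946, 0.324, -0.0], [0.324, 0.946, -0.0], [0.0, -0.0, -1.0]]
wrist_force: [-0.6, 1.1, -0.3]
gripper_width: 0.013
gripper_force: 0.1
```

```bash
python3 -m creep '[[-1,-0.5,0,0,0,0,0],[-1,-1,0,0,0,0,0],[-1,-1.5,0,0,0,0,0],[-1,-2,0,0,0,0,0],[-1,-2.5,0,0,0,0,0],[-1,-3,0,0,0,0,0]]'
```

```text
time_s: 7.82
tcp_pos: [0.5136, 0.0941, 0.2056]
ee_rot: [[-0.946, 0.325, -0.003], [0.325, 0.946, -0.0], [0.003, -0.001, -1.0]]
wrist_force: [-6.7, 5.1, 4.0]
gripper_width: 0.004
gripper_force: 3.8
```

```bash
python3 -m creep '[[-1,0,0,0,0,0,0],[-1,0,0,0,0,0,0],[-1,0,0,0,0,0,0],[-1,0,0,0,0,0,0]]'
python3 - <<'E'
from h import *
F=[];
for i in range(4):
    vision.capture("side"); F.append(r.sense()["wrist_force"])
print(np.mean(F,0),np.mean(F,0)@[.946,-.324,0])
E
```

```text
time_s: 8.15
tcp_pos: [0.5135, 0.0942, 0.2056]
ee_rot: [[-0.946, 0.325, -0.003], [0.325, 0.946, -0.0], [0.003, -0.001, -1.0]]
wrist_force: [-4.7, 3.7, 3.8]
gripper_width: 0.006
gripper_force: 3.2
[-5.60919801  3.54876902  3.22978174] -6.45610247643929
```

```bash
python3 -m creep '[[-1,3,0,0,0,0,0],[-1,12,0,0,0,0,0],[-1,12,0,-40,0,0,0],[-1,12,0,-80,0,0,0],[-1,12,0,-120,0,0,0],[-1,12,0,-160,0,0,0],[-1,12,0,-185,0,0,0],[-1,12,0,-185,0,0,0]]'
python3 -m creep '[[-1,-40,0,0,0,0,0],[-1,-80,0,0,0,0,0],[-1,-120,0,0,0,0,0],[-1,-160,0,0,0,0,0],[-1,-200,0,0,0,0,0],[-1,-238,0,0,0,0,0],[-1,-238,0,0,0,0,0],[-1,-238,0,0,0,0,0]]'
python3 - <<'E'
from h import *
ims=[]
for c in("side","scene"):
    p,d,M,P=cap(c)
    q=P[(abs(P[...,0]-.551)<.06)&(abs(P[...,1]-.082)<.05)&(P[...,2]>.028)&(P[...,2]<.0325)]
    ims.append(cv2.resize(p[180:380,200:440,::-1],(400,333)))
    for t in("slice","stop","bar"):
      for o in vision.cut_out(c,t)[:3]:
        q=P[o["region"]&(d>0)]
        if len(q): m=np.median(q,0); e=m[:2]-[.557,.0795]; print(c,t,round(o["conf"],2),np.round(m,3),"jig",e@[.946,-.324],e@[.324,.946],np.round(np.ptp(q,axis=0),3))
cv2.imwrite("pics/b.png",np.hstack(ims))
s=r.sense(); print(s["joints"],s["tcp_pos"],s["wrist_force"])
E
```

```text
time_s: 9.02
tcp_pos: [0.5041, 0.0983, 0.3975]
ee_rot: [[-0.946, 0.323, 0.014], [0.323, 0.946, 0.005], [-0.011, 0.009, -1.0]]
wrist_force: [-0.1, 0.4, 0.4]
gripper_width: 0.005
gripper_force: 0.0
time_s: 9.68
tcp_pos: [0.7297, 0.02, 0.3868]
ee_rot: [[-0.945, 0.326, -0.004], [0.326, 0.945, -0.001], [0.004, -0.002, -1.0]]
wrist_force: [-1.5, 0.5, 0.3]
gripper_width: 0.007
gripper_force: 0.0
side slice 0.87 [0.531 0.271 0.012] jig -0.0864197615483797 0.17276418792097123 [0.066 0.061 0.018]
side slice 0.71 [0.547 0.085 0.03 ] jig -0.011659907397316142 0.002303963516988147 [0.061 0.07  0.017]
side slice 0.68 [0.352 0.09  0.012] jig -0.19774363508442527 -0.05674857475936561 [0.057 0.062 0.016]
side stop 0.78 [0.61  0.061 0.027] jig 0.055721653494236606 -2.8762359966283865e-05 [0.063 0.058 0.018]
side bar 0.96 [0.666 0.043 0.102] jig 0.11441340540571249 0.000959387077474821 [0.196 0.292 0.15 ]
scene slice 0.83 [0.357 0.089 0.012] jig -0.19223033364288591 -0.05627726926306862 [0.059 0.06  0.023]
scene slice 0.6 [0.552 0.084 0.03 ] jig -0.0063454403709673245 0.0027715280376179735 [0.064 0.061 0.021]
scene slice 0.55 [0.537 0.269 0.012] jig -0.0800460474566133 0.17312268822381338 [0.059 0.059 0.023]
scene bar 0.58 [0.667 0.04  0.102] jig 0.11697831563374679 -0.0021531230296067704 [0.084 0.204 0.154]
[ 1.43538797e+01  3.27316356e+01  1.62735428e+01  7.04778181e-04
 -7.34518877e+01 -1.23228910e+02] [0.72760509 0.02124234 0.39203907] [-0.39595461 -0.52641936  0.04843395]
```

View pics/b.png

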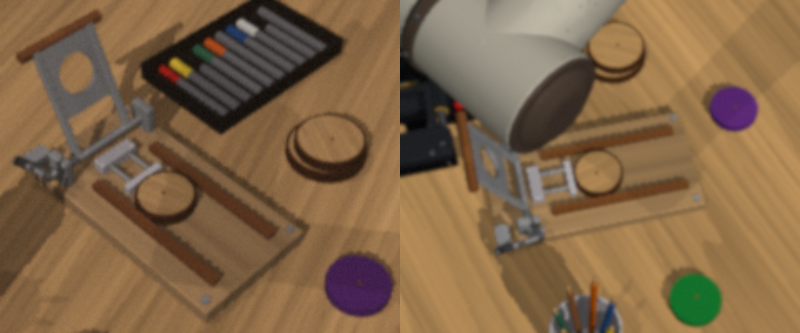

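The slice bears on the pad (left crop 165,195; right crop 597,172) at jig x of about -0.007, with the stand still folded back. I'll go down behind the bar now.

```bash
python3 -m creep '[[-1,0,0,30,0,0,0],[-1,0,0,60,0,0,0],[-1,0,0,77,0,0,0],[-1,0,0,77,0,0,0],[-1,-6,0,77,0,0,0],[-1,-12,0,77,0,0,0],[-1,-12,0,77,0,0,0],[-1,-12,0,77,0,0,0]]'
python3 -m creep '[[-1,-1,0,0,0,0,0],[-1,-2,0,0,0,0,0],[-1,-3,0,0,0,0,0],[-1,-4,0,0,0,0,0],[-1,-5,0,0,0,0,0],[-1,-6,0,0,0,0,0]]'
```

```text
time_s: 10.75
tcp_pos: [0.7404, 0.0167, 0.3157]
ee_rot: [[-0.946, 0.325, 0.003], [0.325, 0.946, 0.001], [-0.003, 0.002, -1.0]]
wrist_force: [-0.0, 0.7, 1.2]
gripper_width: 0.005
gripper_force: 0.0
time_s: 11.25
tcp_pos: [0.7455, 0.0149, 0.3138]
ee_rot: [[-0.946, 0.324, -0.0], [0.324, 0.946, 0.0], [0.0, -0.0, -1.0]]
wrist_force: [-0.3, -0.7, -0.4]
gripper_width: 0.007
gripper_force: 0.0
```

I moved away from the stand, because tool +x is the direction towards the open end. Nothing was touched, so I'll approach the right way.

```bash
python3 -m creep '[[-1,10,0,0,0,0,0],[-1,20,0,0,0,0,0],[-1,28,0,0,0,0,0],[-1,34,0,0,0,0,0],[-1,36,0,0,0,0,0],[-1,37,0,0,0,0,0],[-1,38,0,0,0,0,0],[-1,39,0,0,0,0,0]]'
python3 -m creep '[[-1,1,0,0,0,0,0],[-1,2,0,0,0,0,0],[-1,3,0,0,0,0,0],[-1,4,0,0,0,0,0],[-1,5,0,0,0,0,0],[-1,6,0,0,0,0,0]]'
```

```text
time_s: 11.92
tcp_pos: [0.7087, 0.0275, 0.3138]
ee_rot: [[-0.946, 0.324, 0.0], [0.324, 0.946, -0.0], [-0.0, 0.0, -1.0]]
wrist_force: [0.0, -0.5, 0.3]
gripper_width: 0.002
gripper_force: 0.0
time_s: 12.42
tcp_pos: [0.7034, 0.0293, 0.3139]
ee_rot: [[-0.946, 0.324, 0.003], [0.324, 0.946, -0.0], [-0.003, 0.001, -1.0]]
wrist_force: [5.1, -2.6, -2.6]
gripper_width: 0.012
gripper_force: 2.6
```

```bash
python3 -m creep '[[-1,1.5,0,-0.6,0,0,0],[-1,3,0,-1.2,0,0,0],[-1,4.5,0,-1.8,0,0,0],[-1,6,0,-2.4,0,0,0],[-1,7.5,0,-3,0,0,0],[-1,9,0,-3.6,0,0,0],[-1,10.5,0,-4.2,0,0,0],[-1,12,0,-4.6,0,0,0]]'
```

```text
time_s: 13.08
tcp_pos: [0.6926, 0.0328, 0.3191]
ee_rot: [[-0.946, 0.324, 0.005], [0.324, 0.946, -0.001], [-0.005, 0.001, -1.0]]
wrist_force: [4.8, -2.4, -0.6]
gripper_width: 0.005
gripper_force: 2.9
```

```bash
python3 -m creep '[[-1,1.5,0,-0.4,0,0,0],[-1,3,0,-0.8,0,0,0],[-1,4.5,0,-1.2,0,0,0],[-1,6,0,-1.6,0,0,0],[-1,7.5,0,-2,0,0,0],[-1,9,0,-2.4,0,0,0],[-1,10.5,0,-2.8,0,0,0],[-1,12,0,-3,0,0,0]]'
```

```text
time_s: 13.75
tcp_pos: [0.6816, 0.0366, 0.3231]
ee_rot: [[-0.946, 0.324, 0.007], [0.324, 0.946, -0.001], [-0.007, 0.001, -1.0]]
wrist_force: [5.5, -4.5, 1.7]
gripper_width: 0.006
gripper_force: 3.0
```

```bash
python3 -m creep '[[-1,2,0,-0.3,0,0,0],[-1,4,0,-0.6,0,0,0],[-1,6,0,-0.9,0,0,0],[-1,8,0,-1.2,0,0,0],[-1,10,0,-1.5,0,0,0],[-1,12,0,-1.7,0,0,0],[-1,14,0,-1.8,0,0,0],[-1,16,0,-1.9,0,0,0]]'
```

```text
time_s: 14.42
tcp_pos: [0.6667, 0.0419, 0.3264]
ee_rot: [[-0.946, 0.324, 0.009], [0.324, 0.946, -0.001], [-0.009, 0.002, -1.0]]
wrist_force: [5.1, -3.1, 3.6]
gripper_width: 0.008
gripper_force: 2.8
```

```bash
python3 -m creep '[[-1,2,0,0,0,0,0],[-1,4,0,0,0,0,0],[-1,6,0,0,0,0,0],[-1,8,0,0,0,0,0],[-1,10,0,0,0,0,0],[-1,12,0,0,0,0,0],[-1,14,0,0.3,0,0,0],[-1,16,0,0.6,0,0,0]]'
```

```text
time_s: 15.08
tcp_pos: [0.6497, 0.0478, 0.3226]
ee_rot: [[-0.946, 0.324, 0.0], [0.324, 0.946, 0.0], [0.0, 0.0, -1.0]]
wrist_force: [3.1, -0.4, 2.6]
gripper_width: 0.01
gripper_force: 1.8
```

```bash
python3 -m creep '[[-1,2,0,0,0,0,0],[-1,4,0,0,0,0,0],[-1,6,0,0,0,0,0],[-1,8,0,0,0,0,0],[-1,10,0,0.2,0,0,0],[-1,12,0,0.5,0,0,0],[-1,14,0,0.8,0,0,0],[-1,16,0,1.2,0,0,0]]'
```

```text
time_s: 15.75
tcp_pos: [0.6344, 0.053, 0.3212]
ee_rot: [[-0.946, 0.324, -0.001], [0.324, 0.946, 0.0], [0.001, -0.0, -1.0]]
wrist_force: [3.4, 0.9, 1.7]
gripper_width: 0.008
gripper_force: 1.2
```

```bash
python3 -m creep '[[-1,2,0,0.5,0,0,0],[-1,4,0,1,0,0,0],[-1,6,0,1.5,0,0,0],[-1,8,0,2,0,0,0],[-1,10,0,2.5,0,0,0],[-1,12,0,3,0,0,0],[-1,14,0,3.5,0,0,0],[-1,16,0,4,0,0,0]]'
```

```text
time_s: 16.42
tcp_pos: [0.6192, 0.058, 0.3171]
ee_rot: [[-0.946, 0.324, -0.001], [0.324, 0.946, -0.0], [0.001, -0.001, -1.0]]
wrist_force: [1.2, 1.2, 0.5]
gripper_width: 0.004
gripper_force: 0.6
```

```bash
python3 -m creep '[[-1,2,0,0.7,0,0,0],[-1,4,0,1.4,0,0,0],[-1,6,0,2.2,0,0,0],[-1,8,0,3,0,0,0],[-1,10,0,4,0,0,0],[-1,12,0,5,0,0,0],[-1,14,0,6,0,0,0],[-1,16,0,7,0,0,0]]'
```

```text
time_s: 17.08
tcp_pos: [0.6041, 0.0633, 0.3102]
ee_rot: [[-0.946, 0.324, -0.001], [0.324, 0.946, -0.0], [0.001, -0.0, -1.0]]
wrist_force: [-0.0, -0.1, -0.5]
gripper_width: 0.006
gripper_force: 0.0
```

```bash
python3 -m creep '[[-1,2,0,1,0,0,0],[-1,4,0,2,0,0,0],[-1,6,0,3,0,0,0],[-1,8,0,4,0,0,0],[-1,10,0,5.2,0,0,0],[-1,12,0,6.5,0,0,0],[-1,14,0,7.8,0,0,0],[-1,16,0,9,0,0,0]]'
```

```text
time_s: 17.75
tcp_pos: [0.5891, 0.0685, 0.3013]
ee_rot: [[-0.946, 0.324, -0.0], [0.324, 0.946, -0.0], [0.0, -0.0, -1.0]]
wrist_force: [0.0, 0.6, 0.1]
gripper_width: 0.006
gripper_force: 0.0
```

Zero force suggests the stand has snapped over. I'll lift clear and check.

```bash
python3 -m creep '[[-1,0,0,-40,0,0,0],[-1,0,0,-80,0,0,0],[-1,0,0,-100,0,0,0],[-1,40,0,-100,0,0,0],[-1,80,0,-100,0,0,0],[-1,120,0,-100,0,0,0],[-1,140,0,-100,0,0,0],[-1,140,0,-100,0,0,0]]'
python3 - <<'E'
from h import *
ims=[]
for c in("side","scene"):
    p,d,M,P=cap(c); ims.append(cv2.resize(p[180:380,200:440,::-1],(400,333)))
    for t in("slice","bar","cup","stack","tin"):
      for o in vision.cut_out(c,t)[:1 if t!="slice" else 3]:
        q=P[o["region"]&(d>0)]
        if len(q): m=np.median(q,0); e=m[:2]-[.557,.0795]; print(c,t,round(o["conf"],2),np.round(m,3),"jig",np.round([e@[.946,-.324],e@[.324,.946]],3))
    J=(P[...,:2]-[.557,.0795]); x=J@[.946,-.324]; y=J@[.324,.946]
    for a in(-.035,-.02,0,.03,.06): 
        k=(abs(x-a)<.004)&(abs(y)<.03); print("z at jig x",a,np.round(np.median(P[k][:,2]),4) if k.any() else None)
cv2.imwrite("pics/e.png",np.hstack(ims))
E
```

```text
time_s: 18.42
tcp_pos: [0.4534, 0.1139, 0.402]
ee_rot: [[-0.947, 0.322, -0.0], [0.322, 0.947, 0.001], [0.001, 0.001, -1.0]]
wrist_force: [-0.5, -0.4, -0.7]
gripper_width: 0.004
gripper_force: 0.0
side slice 0.95 [0.352 0.09  0.012] jig [-0.198 -0.057]
side slice 0.93 [0.558 0.077 0.03 ] jig [ 0.002 -0.002]
side slice 0.86 [0.532 0.271 0.012] jig [-0.086  0.173]
side bar 0.97 [0.571 0.079 0.036] jig [0.013 0.004]
side cup 0.84 [0.658 0.264 0.076] jig [0.036 0.208]
side stack 0.9 [ 0.434 -0.049  0.025] jig [-0.074 -0.162]
side tin 0.61 [0.535 0.099 0.018] jig [-0.027  0.011]
z at jig x -0.035 0.0363
z at jig x -0.02 0.0356
z at jig x 0 0.0316
z at jig x 0.03 0.0353
z at jig x 0.06 0.0251
scene slice 0.67 [0.537 0.269 0.012] jig [-0.08   0.173]
scene slice 0.61 [0.562 0.076 0.03 ] jig [ 0.006 -0.002]
scene slice 0.55 [0.362 0.099 0.011] jig [-0.191 -0.045]
scene bar 0.83 [0.568 0.076 0.036] jig [ 0.012 -0.   ]
scene cup 0.55 [0.671 0.251 0.068] jig [0.052 0.2  ]
scene stack 0.84 [ 0.445 -0.055  0.024] jig [-0.062 -0.164]
scene tin 0.65 [ 0.578 -0.152  0.012] jig [ 0.095 -0.212]
z at jig x -0.035 0.0406
z at jig x -0.02 0.0355
z at jig x 0 0.0322
z at jig x 0.03 0.0359
z at jig x 0.06 0.0209
```

View pics/e.png

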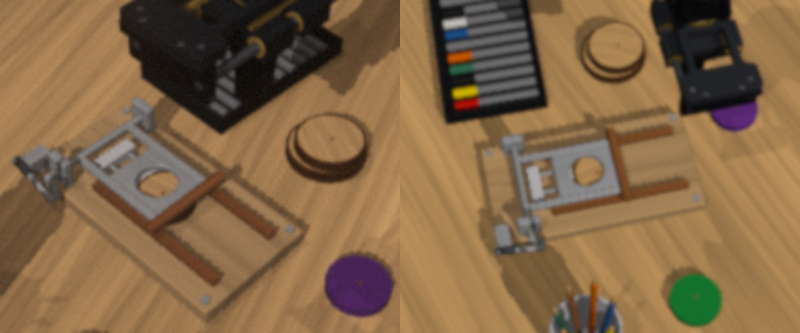

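The stand is level on the slice, with its opening over the slice (left crop 158,183; right crop 587,170). The robot is clear and the neighbours have not moved.

```bash
python3 -c "
from station import r
print(r.finish_job())"
```

```text
the job is handed in; nothing more can be done
None
```

The job is handed in: the slice was pressed on the stop at about 6.5 N with the stand folded back, then the stand snapped down level on it; the pushing forces I read stayed under about 10 N, the arm is clear and the cup, tin and pair of slices look unmoved, but the hand-in gave no verdict.

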